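# Slide the amber specimen under the microscope

## Robot

A 6-joint arm with a two-finger parallel gripper is mounted at the origin on the work surface. World frame = base frame: x ahead of the robot, y to its left, z up, the work surface at z = 0. Lengths are in mm, angles in rad, forces in N, time in s.
With the tool pointing down it reaches from about 275 to 825 mm from the base axis. Payload 4.9 kg.
Tool frame: the origin (TCP) lies at the very end of the fingers, on their centre line; the grasp point (between the pads) lies 19 mm behind it; z points along the fingers, y is the direction in which the jaws open and shut (so a half turn about z gives the same grasp; the last joint's range is limited). The gripper opens to 85 mm and grips with 20 to 120 N. Pads are 22 mm wide; open, the fingers measure 114 mm over their backs; the gripper's body (76 mm by 85 mm) begins 54 mm behind the grasp point. The pads swing forward as they close: fully open they stand 13 mm farther back than shut.
Start: joints at [-0.134, 0.326, -0.193, 1.052, 0, 1.437], TCP at [550.017, 0.009, 231.281] pointing down, gripper open.
Joint ranges: [-2.65, 2.65], [-0.97, 1.79], [-1.3, 1.35], [-1.93, 2.1], [-1.47, 1.37], [-3.14, 3.14]. Speed limits (rad/s): [2.57, 2.57, 3.14, 3.14, 3.14, 3.14].

## Interface

Orientations are given as [roll, pitch, yaw] about the fixed x, y, z axes, in that order (R = Rz(yaw) Ry(pitch) Rx(roll)).
In Python, from bench import bot, solve_ik, imaging gives the robot as it stands. Calls block until the motion is done:
- bot.move_ptp(position, orientation): joint-space move of the TCP to a pose.
- bot.movel(position, rot=None, max_speed=150, threshold=None): straight line of the TCP; rot=None keeps the orientation; max_speed is the mean speed in mm/s. With threshold (N) it stops when the force on the tool has changed by that much, and returns True; else False.
- bot.move_j(angles): joint-space move.
- bot.grip(opening, effort=None): opening from 0.0 (shut) to 1.0 (fully open); effort is the grip in N (None keeps the last); returns when the fingers have stopped.
- bot.dwell(seconds).
- solve_ik(position, orientation): joint angles nearest the present ones, or None.
- bot.get_state(): the state.
- imaging.capture(name): name is "scene" or "side" or "wrist"; returns the picture (384x512x3 uint8, blue, green, red); there is no depth.
- imaging.camera_model(name): a dict with "K" (3x3 intrinsics, pixels), "k1" (the pictures are not rectified: a ray, as slopes to the right and down, at radius r is drawn at 1 + k1 r^2 times it, then the intrinsics apply), "position" and "rotation" of the camera in the world. Camera axes: x right, y up, looking along -z (the intrinsics and any distortion apply to the point x, -y, -z); pixel columns grow to the right and rows downward; lengths in mm; the calibration is good to about 2 mm. A picture is of the moment at which its call begins: read the wrist's pose just before it. camera_model takes no time and is no camera call; for the wrist camera it gives the pose at the moment of the call.
A pose or a line that the arm cannot do raises bot.IKError and nothing moves.
- bot.sign_off(): hands the job in, once; it reports no verdict.
The state is a dict: "t": time; "qpos": joint angles; "joint_velocities": joint speeds; "effort": joint torques, N m; "tcp_pos": TCP position; "orientation": TCP orientation; "contact_force": force on the tool from outside, world axes, zero at the start; "wrist_torque": the same for the moment, N m; "opening": opening from 0.0 (shut) to 1.0 (fully open).
Only numpy, scipy, OpenCV 4.12 (cv2) and the standard library are available. Lean on these libraries where they do the work, as an engineer would, in place of code of your own. Each camera call takes 0.05 s, during which the arm holds its last target.

## Task

Take the specimen carrier with the amber (orange) disc by its brass grip and slide it, disc first, between the guide rails on the base of the white microscope, fully home against the end stop so that the disc lies under the objective. Leave it lying flat there and let go. Leave the green and the blue carriers where they lie.

Things in the scene. Friction and masses are not known exactly. Their poses are not given: they have to be found in the camera images.
- amber_grip (a point): Centre of the amber (orange) carrier's brass grip, 26 mm above its underside. Black plate 165 x 44 x 4 mm; the upright grip, 26 mm along and 16 mm across the plate (pinch it across), tops out at 48 mm; about 200 g, balance point 19 mm ahead. x: from grip to disc, z up. Orange disc, 34 mm wide, top at 16 mm, centred 120 mm ahead; plate ends 145 mm ahead (nose), 20 mm behind.
- stage (a point): Point on top of the fixed white microscope's base (18 mm above the table) under the objective, where the disc's centre belongs. x: way in, z up. Base from x -150 to 120 mm, 170 wide. Rails 10 mm high, 58 mm apart, from x -55, mouth flaring from x -82, to a stop bar (face at x 25, meets the nose). Above the base top: objective tip at 50 mm, head (38 mm radius) from 118 mm.
- green_grip (a point): The same point of a like carrier with a green disc, to be left alone. The three carriers lie side by side in any order, flat on the table at the robot's right, discs pointing left.
- blue_grip (a point): The same point of a like carrier with a blue disc, to be left alone. The grey microscope at the table's left edge is not used.
Not all that is in view belongs to the job. What is shaped like the part that bears amber_grip but turquoise is not meant.

How it is judged:
By the outcome, as a careful person would: the job done as asked, in the order asked, and still so for the second after the job is handed in, with the robot touching nothing.
It also fails if it takes over 40 s, if anything falls off the work surface, if the arm or the gripper's body presses on something with over 40 N, if the wrist force passes 120 N, or if a joint passes its speed limit or range.

## Working session

There is one attempt and no reset: what is moved stays moved. The work goes in short steps, each a Python script; the robot and the scene stay as the last script left them, time stands still between calls to the robot, and variables do not carry over. Pictures are saved under pics/ and viewed, and the job is handed in when it is done.

```bash
mkdir -p pics; ls
python3 - <<'E'
from bench import bot, imaging
import cv2
print(bot.get_state())
for n in ("scene","side","wrist"):
    m=imaging.camera_model(n); print(n,m)
    cv2.imwrite(f"pics/{n}0.png",imaging.capture(n))
E
```

```text
pics
{'t': 0.0, 'qpos': array([-1.34188444e-01,  3.26942340e-01, -1.93616518e-01,  1.05202865e+00,
       -2.66536637e-05,  1.43660035e+00]), 'joint_velocities': array([ 0.00099693,  0.00070271,  0.00166155,  0.00027228,  0.00034324,
       -0.00181095]), 'effort': array([-1.24197268e-03, -4.43398941e+01,  2.62443137e+01,  1.56443648e-02,
       -1.97191571e-04, -6.55614656e-06]), 'tcp_pos': array([5.49387340e+02, 9.23514808e-02, 2.30490316e+02]), 'orientation': array([-3.13981401e+00, -2.13234015e-04,  1.57080369e+00]), 'contact_force': array([-0.13723689,  0.19644854, -0.13925337]), 'wrist_torque': array([-0.06309823,  0.00760657,  0.01760095]), 'opening': 0.999791430541758}
scene {'K': array([[430.29959148,   0.        , 257.83823296],
       [  0.        , 430.29959148, 189.23651398],
       [  0.        ,   0.        ,   1.        ]]), 'k1': -0.13487421526778565, 'position': array([ 788.59465124, -554.72163526,  999.52152827]), 'rotation': array([ 0.52762186, -0.00557185,  0.51876975])}
side {'K': array([[450.87684289,   0.        , 259.13225919],
       [  0.        , 450.87684289, 184.74399462],
       [  0.        ,   0.        ,   1.        ]]), 'k1': -0.01749922338691868, 'position': array([  115.3469972 , -1031.94352926,   821.09442087]), 'rotation': array([ 0.93734895,  0.01788775, -0.40045919])}
wrist {'K': array([[340.60828389,   0.        , 258.27200071],
       [  0.        , 340.60828389, 191.82139343],
       [  0.        ,   0.        ,   1.        ]]), 'k1': -0.0630870357774464, 'position': array([549.99486969,  79.06725128, 372.95685073]), 'rotation': array([-0.31455018,  0.00064679, -0.0004205 ])}
```

View pics/scene0.png

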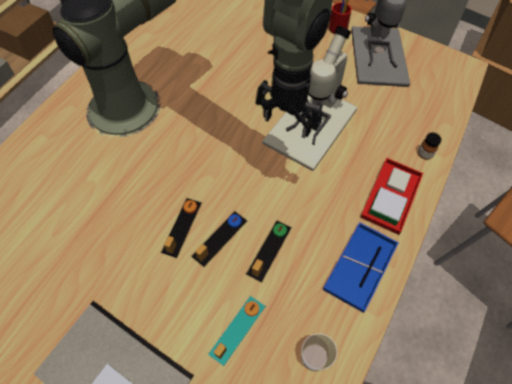

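View pics/side0.png

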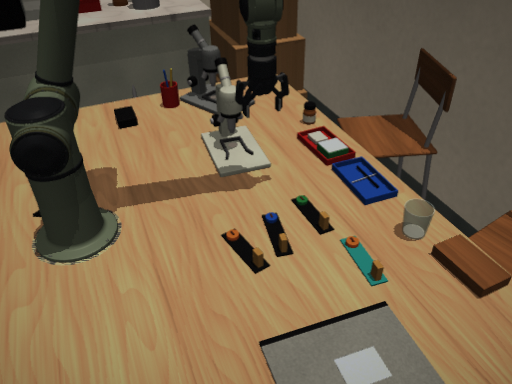

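View pics/wrist0.png

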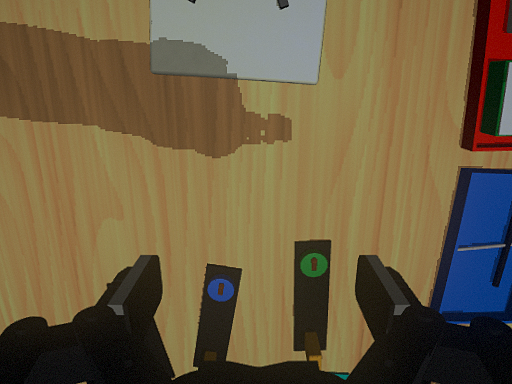

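```bash
cat > h.py <<'E'
import numpy as np, cv2
from scipy.spatial.transform import Rotation as Ro
from bench import bot, imaging, solve_ik
def cam(n):
    m=imaging.camera_model(n); return m
def ray(m,px):
    K=np.array(m["K"]); u=np.array(px,float)
    d=cv2.undistortPoints(u.reshape(1,1,2),K,np.array([m["k1"],0,0,0,0.]))[0,0]
    R=Ro.from_euler("xyz",m["rotation"]).as_matrix()
    return np.array(m["position"]), R@np.array([d[0],-d[1],-1.])
def hit(m,px,z):
    p,d=ray(m,px); return p+d*(z-p[2])/d[2]
def proj(m,P):
    R=Ro.from_euler("xyz",m["rotation"]).as_matrix()
    c=(np.atleast_2d(P)-m["position"])@R; x=c[:,0]/-c[:,2]; y=-c[:,1]/-c[:,2]; r=x*x+y*y
    f=1+m["k1"]*r; K=m["K"]; return np.c_[K[0,0]*x*f+K[0,2],K[1,1]*y*f+K[1,2]]
E
python3 - <<'E'
from h import *
a=cv2.imread("pics/scene0.png"); s=cv2.imread("pics/side0.png")
def crop(i,x0,y0,w,h,k): return cv2.resize(i[y0:y0+h,x0:x0+w],None,fx=k,fy=k,interpolation=cv2.INTER_CUBIC)
cv2.imwrite("pics/c1.png",crop(a,150,190,110,75,7))
cv2.imwrite("pics/c2.png",crop(s,190,90,100,95,6))
cv2.imwrite("pics/c3.png",crop(s,210,190,110,90,6))
m=cam("scene");
print(hit(m,(190,206),16),hit(m,(169,242),48))
m=cam("side");print(hit(m,(233,235),16),hit(m,(257,252),48))
E
```

```text
[ 381.6390409  -185.69434407   16.        ] [ 405.96612735 -304.49299808   48.        ]
[ 380.15145624 -193.54443243   16.        ] [ 401.65890041 -306.96218743   48.        ]
```

View pics/c1.png

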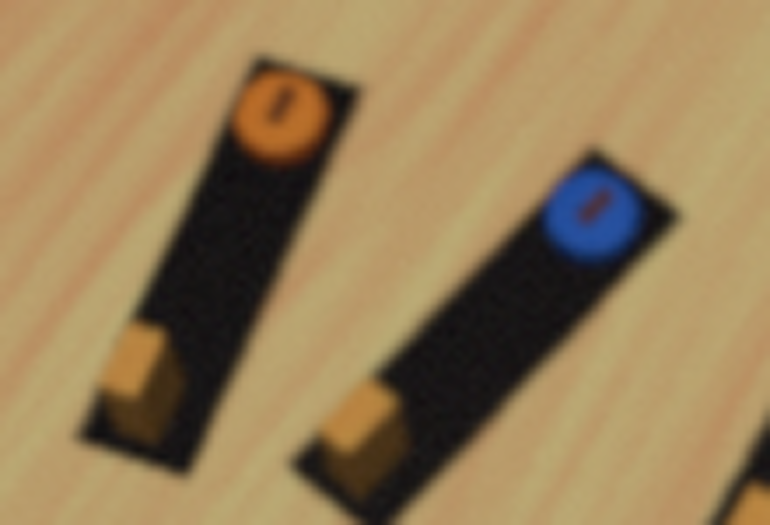

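View pics/c2.png

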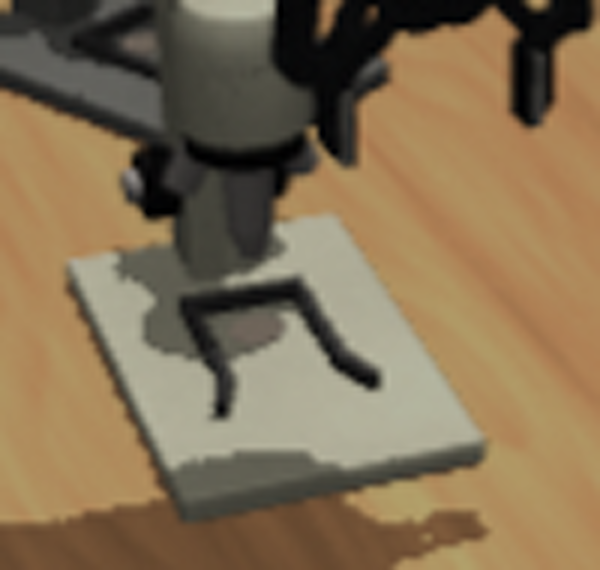

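View pics/c3.png

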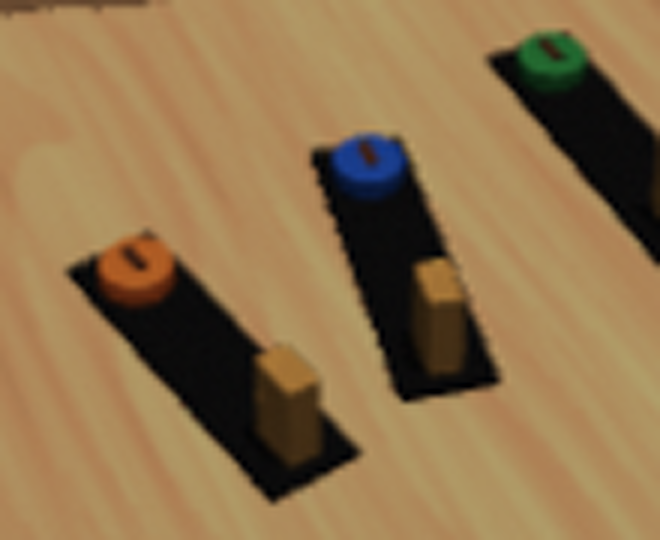

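Things that could be mistaken for the amber carrier, by scene pixel:
- Black plate with orange disc at (190,206), grip at (169,242). This matches the description.
- Turquoise plate with orange disc at (253,308), rejected as turquoise.
- Blue carrier at (235,220) and green carrier at (280,230), rejected by disc colour.

The close crop c1 confirms the first one: black plate, orange disc, brass grip. Next I'll hover over it with the wrist flipped, so the camera trails the carrier and stays clear of the microscope head.

Run:
```python
from h import *
m=cam("side")
for p in [(220.8,174.2),(270.5,164.7),(201.3,134.2),(246,126.3)]: print(hit(m,p,18).round(1))
yaw=np.radians(101-180)
print(solve_ik([404,-305,200],[np.pi,0,yaw]))
bot.move_ptp([404,-305,200],[np.pi,0,yaw])
m=cam("wrist"); im=imaging.capture("wrist"); cv2.imwrite("pics/w1.png",im)
import pickle; pickle.dump(m,open("w1.pkl","wb"))
st=bot.get_state(); print(st["t"],st["tcp_pos"],st["orientation"],m["position"])
s=imaging.capture("side"); cv2.imwrite("pics/side1.png",s)
cv2.imwrite("pics/side1c.png",cv2.resize(s[90:190,180:300],None,fx=6,fy=6,interpolation=cv2.INTER_CUBIC))
```

```text
[441.2  81.2  18. ]
[603.9  65.6  18. ]
[459.1 346.7  18. ]
[625.6 333.4  18. ]
[-0.79257547  0.27021672 -0.35529726  0.94528235  0.         -2.55535802]
3.525 [ 404.0980417  -304.90453856  200.01507126] [-3.14154325e+00 -1.58446841e-05 -1.37863589e+00] [ 419.53707566 -383.10758099  342.38105772]
```

View pics/w1.png

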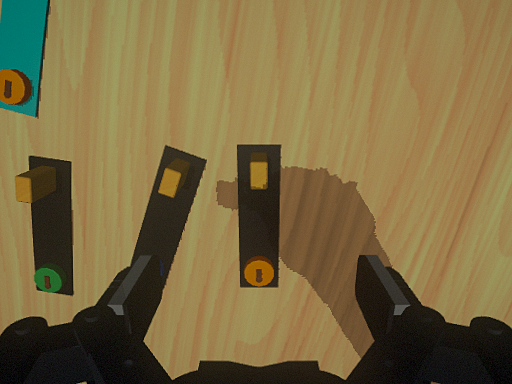

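View pics/side1c.png

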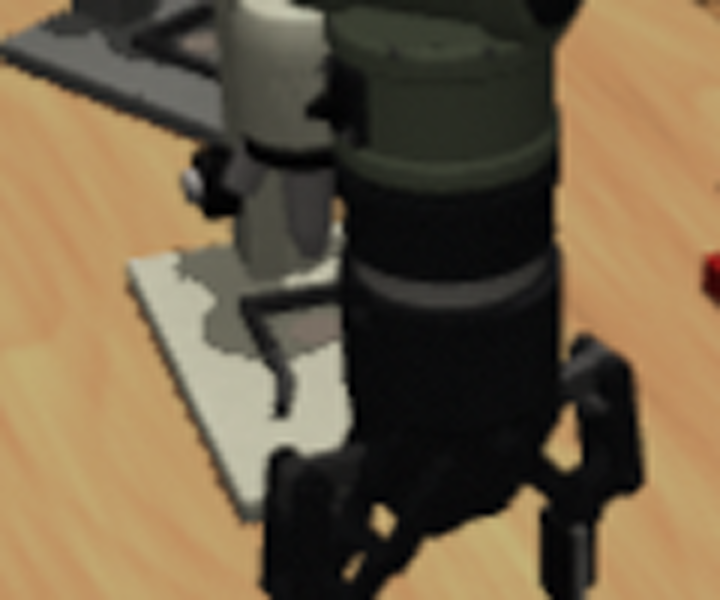

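Run:
```python
from h import *
import pickle
m=pickle.load(open("w1.pkl","rb")); im=cv2.imread("pics/w1.png")
cv2.imwrite("pics/w1c.png",cv2.resize(im[135:300,210:310],None,fx=5,fy=3.6,interpolation=cv2.INTER_CUBIC)) if 0 else cv2.imwrite("pics/w1c.png",cv2.resize(im[138:294,215:305],None,fx=3.8,fy=3.8,interpolation=cv2.INTER_CUBIC))
hsv=cv2.cvtColor(im,cv2.COLOR_BGR2HSV)
r=im[140:292,228:290].max(axis=2)
k=(im[138:294,228:292].max(axis=2)<60).astype(np.uint8)
# plate edges per row, sub-rows
for y in (200,225,250):
    x=np.where(im[y,228:292].max(axis=1)<60)[0]+228; print(y,x.min(),x.max())
    print([hit(m,(q,y),4)[:2].round(1) for q in (x.min()-.0,x.max()+1.0)])
for x in (245,252,262,270):
    yy=np.where(im[135:300,x].max(axis=1)<60)[0]+135; print(x,yy.min(),yy.max(), hit(m,(x,yy.min()),4)[:2].round(1),hit(m,(x,yy.max()+1),4)[:2].round(1))
```

```text
200 238 278
[array([ 418.1, -262.2]), array([ 375.7, -270.4])]
225 239 278
[array([ 412.1, -234.2]), array([ 369.7, -242.5])]
250 240 278
[array([ 405.9, -204.7]), array([ 363.4, -213. ])]
245 145 286 [ 421.3 -321. ] [ 391.9 -158.7]
252 145 286 [ 414.4 -322.3] [ 384.  -160.3]
262 145 286 [ 404.6 -324.2] [ 372.6 -162.5]
270 145 286 [ 396.8 -325.8] [ 363.6 -164.2]
```

View pics/w1c.png

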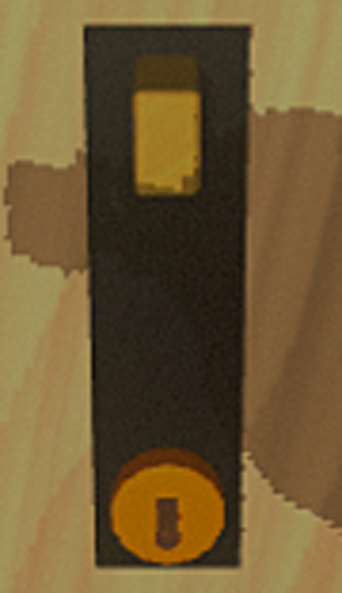

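Run:
```python
from h import *
import pickle
m=pickle.load(open("w1.pkl","rb"))
print(hit(m,(258.9,175.1),48), hit(m,(259,272.7),16))
g=np.array([405.0,-303.9]); yaw=np.radians(102.1-180)
bot.grip(0.5,60)
bot.move_ptp([*g,90],[np.pi,0,yaw])
print(bot.movel([*g,9],max_speed=100,threshold=8))
print(bot.get_state()["tcp_pos"],bot.get_state()["contact_force"],bot.get_state()["t"])
cv2.imwrite("pics/w2.png",imaging.capture("wrist"))
```

```text
[ 404.01969749 -304.73643471   48.        ] [ 381.08068143 -187.64017755   16.        ]
False
[ 405.51464636 -304.41774642    9.64434782] [ 0.56852129  0.65298155 -0.23024569] 5.5417
```

View pics/w2.png

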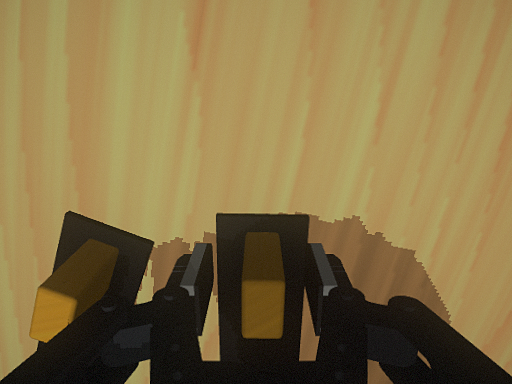

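Run:
```python
from h import *
print(bot.grip(0.0,60)); s=bot.get_state(); print(s["opening"],s["tcp_pos"])
bot.movel([405.0,-303.9,100],max_speed=120)
s=bot.get_state(); print(s["t"],s["contact_force"],s["wrist_torque"],s["opening"])
a=imaging.capture("scene"); b=imaging.capture("side"); w=imaging.capture("wrist")
cv2.imwrite("pics/scene2.png",a);cv2.imwrite("pics/side2.png",b)
def crop(i,x0,y0,w,h,k): return cv2.resize(i[y0:y0+h,x0:x0+w],None,fx=k,fy=k,interpolation=cv2.INTER_CUBIC)
cv2.imwrite("pics/s2a.png",crop(a,255,70,110,100,6)); cv2.imwrite("pics/s2b.png",crop(b,190,90,100,95,6))
cv2.imwrite("pics/w3.png",w)
```

```text
False
0.17621982929903568 [ 405.36916956 -304.38387808    9.64478262]
6.85 [ 0.53142054  0.55851634 -2.28047385] [-0.04699158  0.00206199  0.05495095] 0.17697852329998842
```

View pics/s2a.png

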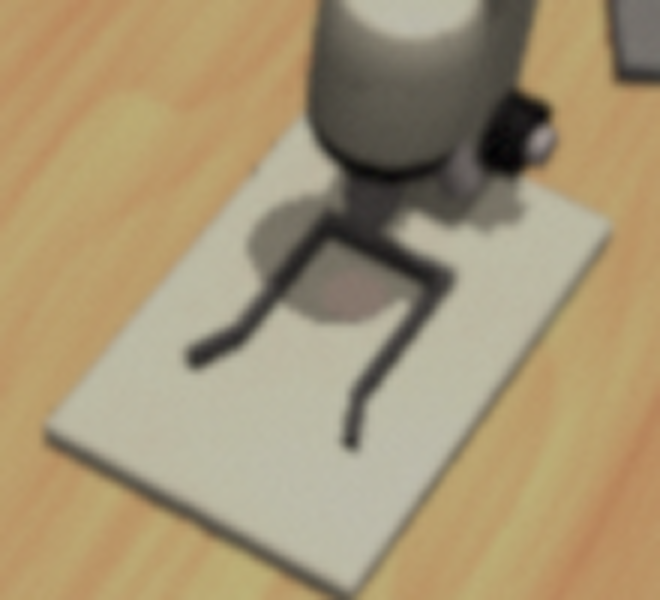

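View pics/s2b.png

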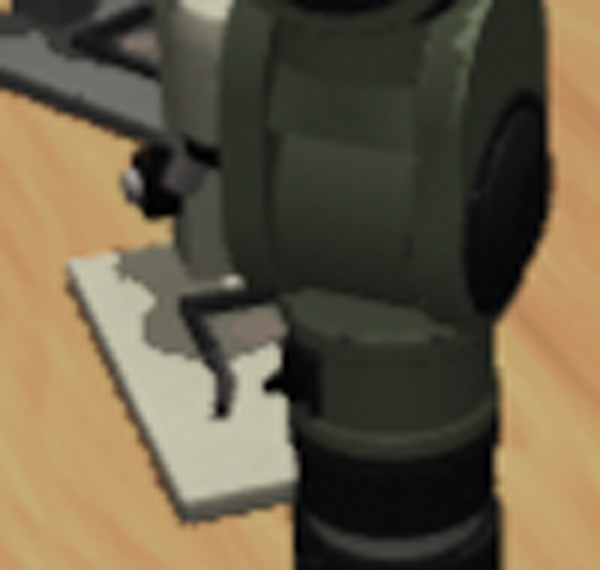

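View pics/side2.png

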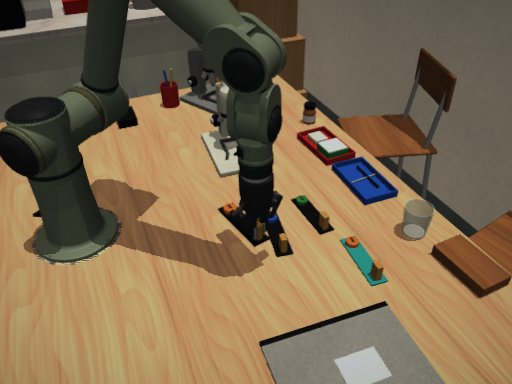

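View pics/scene2.png

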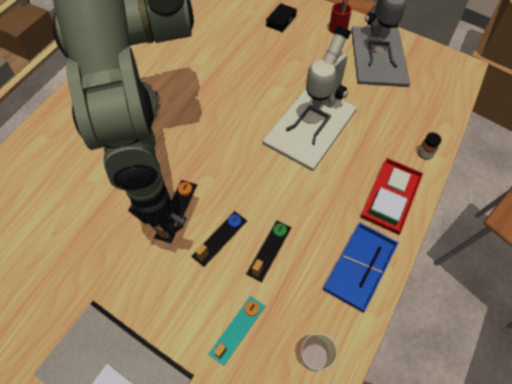

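Run:
```python
from h import *
from scipy.optimize import least_squares
a=cam("scene"); b=cam("side")
L=np.array([[-150,85],[-150,-85],[120,-85],[120,85.]])
sp=lambda c,x0,y0:((np.array(c)+.5)/6-.5+[x0,y0])
obsA=[(0,sp((47,427),255,70)),(1,sp((350,592),255,70)),(2,sp((612,228),255,70))]
obsB=[(0,sp((183,503),190,90)),(1,sp((484,446),190,90)),(3,sp((68,265),190,90))]
def W(p,q,z):
    c,s=np.cos(p[2]),np.sin(p[2]); q=np.atleast_2d(q); return np.c_[p[0]+c*q[:,0]-s*q[:,1],p[1]+s*q[:,0]+c*q[:,1],np.full(len(q),z)]
def res(p,sets):
    return np.concatenate([(proj(m,W(p,L[i],18))[0]-o) for m,S in sets for i,o in S])
for n,sets in (("A",[(a,obsA)]),("B",[(b,obsB)]),("AB",[(a,obsA),(b,obsB)])):
    r=least_squares(res,[535,223,1.49],args=(sets,),x_scale=[10,10,.1]); print(n,r.x.round(3),np.degrees(r.x[2]).round(2),r.fun.round(2))
# overlay on scene with combined
p=r.x; im=cv2.imread("pics/scene2.png"); 
k=6; big=cv2.resize(im[70:170,255:365],None,fx=k,fy=k,interpolation=cv2.INTER_CUBIC)
def dr(pts,z,col,closed):
    q=((proj(a,W(p,np.array(pts,float),z))-[255,70]+.5)*k-.5).round().astype(int); cv2.polylines(big,[q.reshape(-1,1,2)],closed,col,1)
dr(L,18,(0,0,255),True); dr([[-55,29],[25,29],[25,-29],[-55,-29]],28,(0,255,0),False); dr([[-55,29],[25,29],[25,-29],[-55,-29]],18,(255,0,0),False)
dr([[-4,0],[4,0]],18,(255,0,255),False)
cv2.imwrite("pics/ov.png",big)
```

```text
A [534.443 231.366   1.501] 86.02 [-1.18 -0.05  0.36  0.61  0.89 -0.86]
B [534.665 227.128   1.492] 85.5 [-0.53  0.51  0.64 -0.32 -0.11 -0.42]
AB [534.784 230.308   1.499] 85.89 [-1.32  0.16  0.16  0.93  0.91 -0.51 -0.45  0.    0.5  -0.98 -0.53 -0.71]
```

View pics/ov.png

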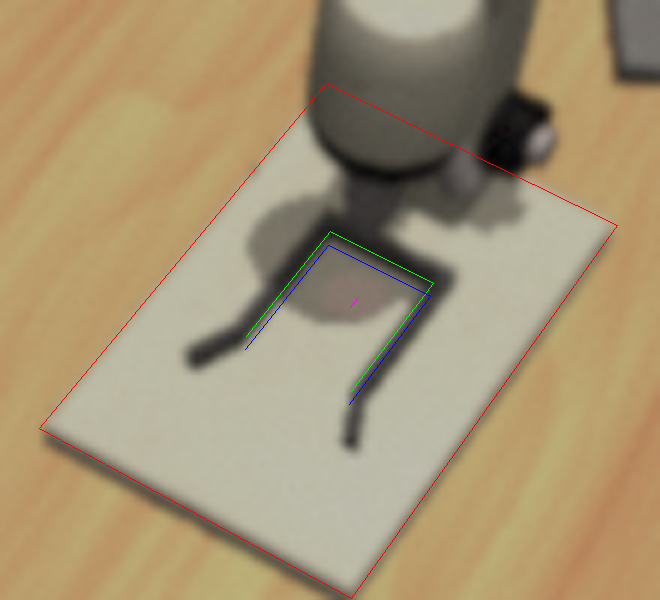

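View pics/w3.png

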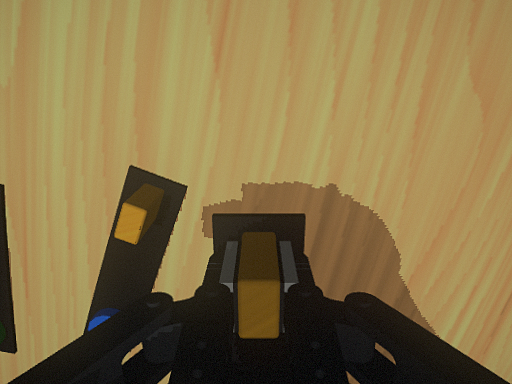

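```bash
cat >> h.py <<'E'
S=np.array([534.8,229.8]); YW=np.radians(85.9); ROT=[np.pi,0,YW-np.pi]
def sw(x,z,y=0):
    c,s=np.cos(YW),np.sin(YW); return [S[0]+c*x-s*y,S[1]+s*x+c*y,z]
E
python3 - <<'E'
from h import *
for x in (-290,-230,-120): print(sw(x,29),solve_ik(sw(x,29),ROT))
bot.movel(sw(-290,100),rot=ROT,max_speed=220)
bot.movel(sw(-240,32),max_speed=120)
s=bot.get_state(); print(s["t"],s["tcp_pos"],s["contact_force"])
for n in("scene","side"):
    i=imaging.capture(n); cv2.imwrite(f"pics/{n}3.png",i)
a=cv2.imread("pics/scene3.png");cv2.imwrite("pics/s3a.png",cv2.resize(a[70:200,230:370],None,fx=4.5,fy=4.5,interpolation=cv2.INTER_CUBIC))
a=cv2.imread("pics/side3.png");cv2.imwrite("pics/s3b.png",cv2.resize(a[70:200,170:310],None,fx=4.5,fy=4.5,interpolation=cv2.INTER_CUBIC))
E
```

```text
[np.float64(514.0657411435211), np.float64(-59.45782704997373), 29] [-0.25785834  0.4981271  -0.52564263  0.54702659  0.         -1.75709617]
[np.float64(518.3555878034822), np.float64(0.3886199258828924), 29] [-0.14171919  0.49931931 -0.52335192  0.5481251   0.         -1.64095701]
[np.float64(526.2203066800777), np.float64(110.10710604828674), 29] [ 0.06893372  0.52605745 -0.47171426  0.57302462  0.         -1.43030411]
9.2167 [518.13379385  -9.96860392  32.38646966] [ 1.19182442 -0.48240436 -1.58006291]
```

View pics/s3a.png

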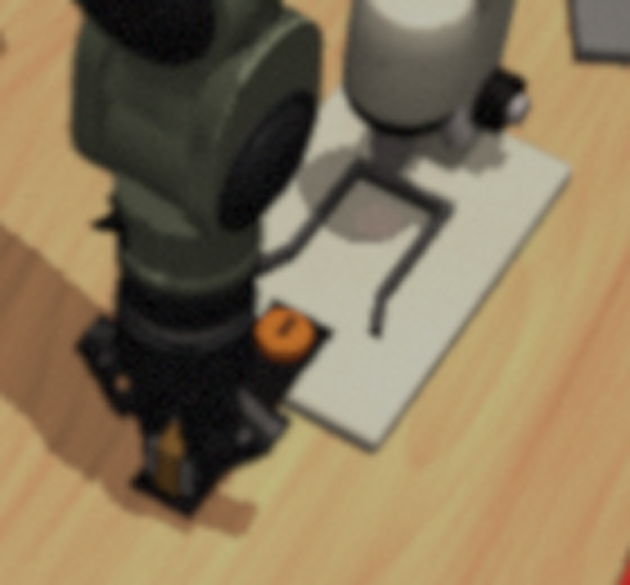

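View pics/s3b.png

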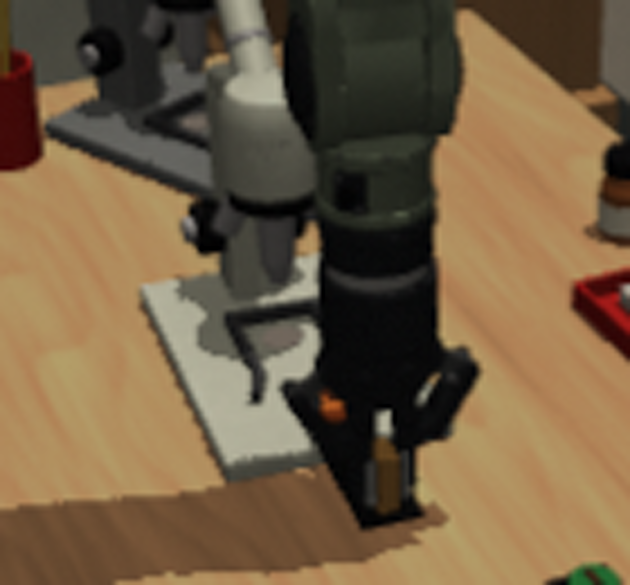

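Run:
```python
from h import *
m=cam("scene")
px=(np.array([286,329])+.5)/4.5-.5+[230,70]
d=hit(m,px,38.8)[:2]-S; c,s=np.cos(YW),np.sin(YW)
print("disc in stage frame",c*d[0]+s*d[1],-s*d[0]+c*d[1])
# rails tops in stage frame: inner kinks
for q in [(362,170),(440,212),(383,294),(300,245)]:
    px=(np.array(q)+.5)/4.5-.5+[230,70]; d=hit(m,px,28)[:2]-S; print(q,(c*d[0]+s*d[1]).round(1),(-s*d[0]+c*d[1]).round(1))
t=bot.movel(sw(-180,30.0),max_speed=80,threshold=8); s_=bot.get_state(); print(t,s_["t"],s_["tcp_pos"],s_["contact_force"])
i=imaging.capture("scene"); cv2.imwrite("pics/s4a.png",cv2.resize(i[70:200,230:370],None,fx=4.5,fy=4.5,interpolation=cv2.INTER_CUBIC))
```

```text
disc in stage frame -117.87426511759324 -0.1704300975669959
(362, 170) 28.9 29.4
(440, 212) 26.7 -30.6
(383, 294) -52.7 -33.1
(300, 245) -48.5 30.6
False 10.2167 [521.90732928  50.16125488  29.9506121 ] [ 0.32792008 -0.40213341 -2.06473451]
```

View pics/s4a.png

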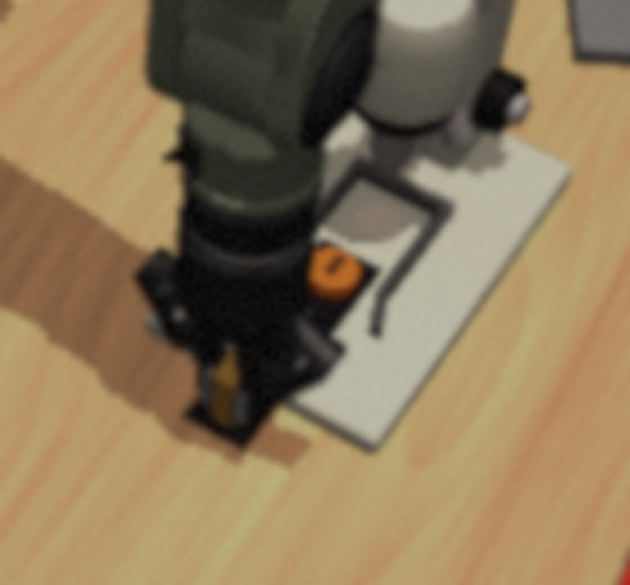

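Run:
```python
from h import *
def P(l,t):
    s=bot.get_state(); d=s["tcp_pos"][:2]-S; c,q=np.cos(YW),np.sin(YW)
    print(l,t,s["t"],"x",round(c*d[0]+q*d[1],2),"y",round(-q*d[0]+c*d[1],2),"z",s["tcp_pos"][2].round(2),s["contact_force"].round(2),s["wrist_torque"].round(2))
t=bot.movel(sw(-138,29.5),max_speed=60,threshold=8); P("in",t)
if not t:
    t=bot.movel(sw(-138,25.5),max_speed=20,threshold=3); P("down",t)
    z=bot.get_state()["tcp_pos"][2]
    t=bot.movel(sw(-110,z-0.3),max_speed=25,threshold=10); P("push",t)
i=imaging.capture("scene"); cv2.imwrite("pics/s5a.png",cv2.resize(i[70:200,230:370],None,fx=4.5,fy=4.5,interpolation=cv2.INTER_CUBIC))
i=imaging.capture("side"); cv2.imwrite("pics/s5b.png",cv2.resize(i[70:200,170:310],None,fx=4.5,fy=4.5,interpolation=cv2.INTER_CUBIC))
```

```text
in False 11.1167 x -138.04 y 0.07 z 29.45 [-1.14 -0.86 -2.31] [-0.11  0.02 -0.05]
down True 11.3333 x -138.25 y -0.32 z 27.65 [0.38 0.   5.33] [-0.02  0.21  0.  ]
push True 12.1417 x -118.75 y -0.62 z 27.65 [ 0.02 -2.52  3.65] [ 0.04 -0.03  0.01]
```

View pics/s5a.png

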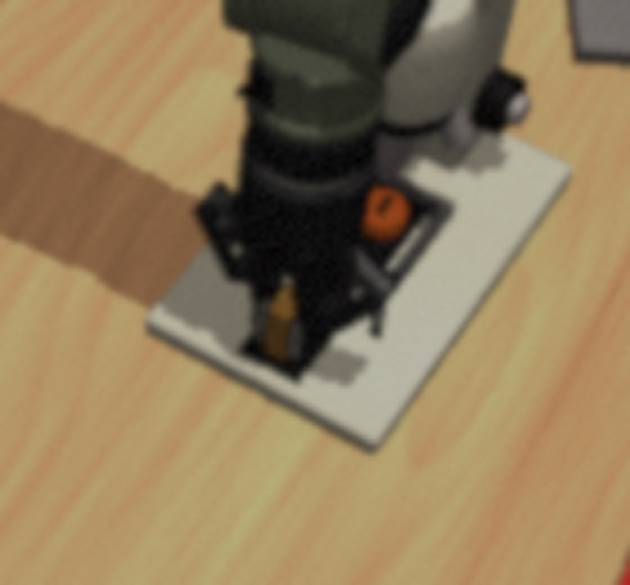

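View pics/s5b.png

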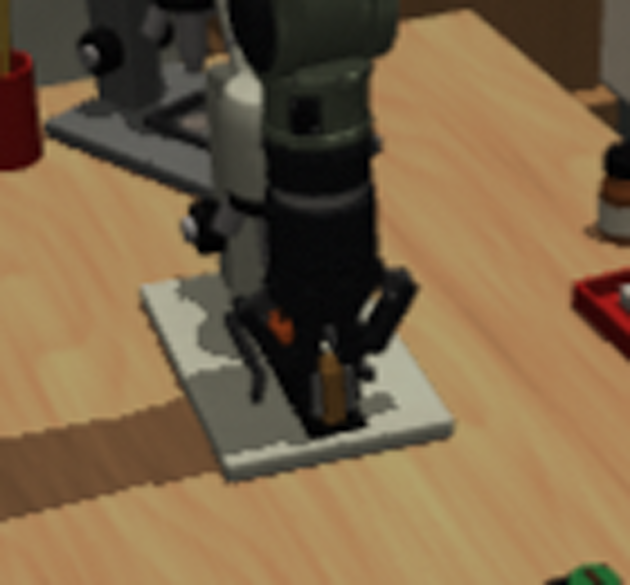

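Run:
```python
from h import *
def P(l,t):
    s=bot.get_state(); d=s["tcp_pos"][:2]-S; c,q=np.cos(YW),np.sin(YW)
    print(l,t,s["t"],"x",round(c*d[0]+q*d[1],2),"y",round(-q*d[0]+c*d[1],2),"z",s["tcp_pos"][2].round(2),s["contact_force"].round(2))
z=27.6
t=bot.movel(sw(-112,z,-.6),max_speed=20,threshold=15); P("push2",t)
bot.grip(0.4); P("open",0)
bot.movel(sw(-119,110),max_speed=120)
bot.movel(sw(-230,160),max_speed=200); P("away",0)
i=imaging.capture("scene"); cv2.imwrite("pics/s6.png",i); cv2.imwrite("pics/s6a.png",cv2.resize(i[70:170,255:365],None,fx=6,fy=6,interpolation=cv2.INTER_CUBIC))
i=imaging.capture("side"); cv2.imwrite("pics/s6b.png",cv2.resize(i[70:200,170:310],None,fx=4.5,fy=4.5,interpolation=cv2.INTER_CUBIC))
```

```text
push2 True 12.5333 x -118.87 y -0.7 z 27.68 [-0.52 -3.24  3.34]
open 0 12.8583 x -118.96 y -0.27 z 27.3 [0.52 0.34 0.52]
away 0 14.45 x -229.59 y 0.51 z 159.33 [ 0.27 -0.42 -0.13]
```

View pics/s6a.png

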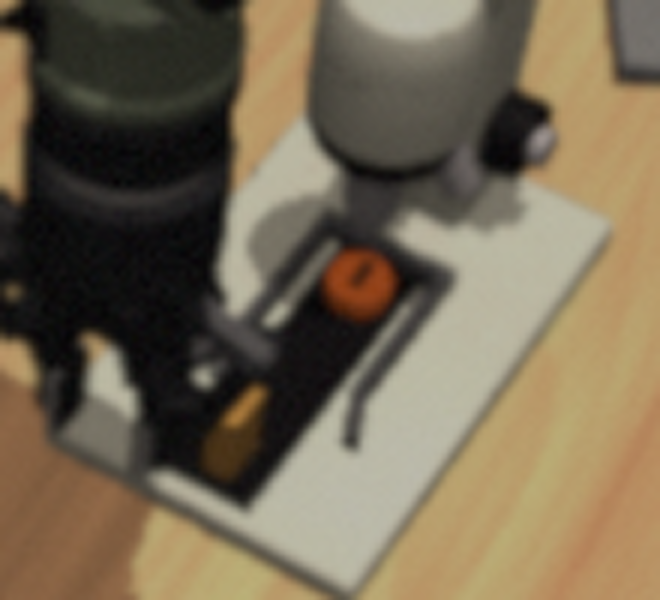

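View pics/s6b.png

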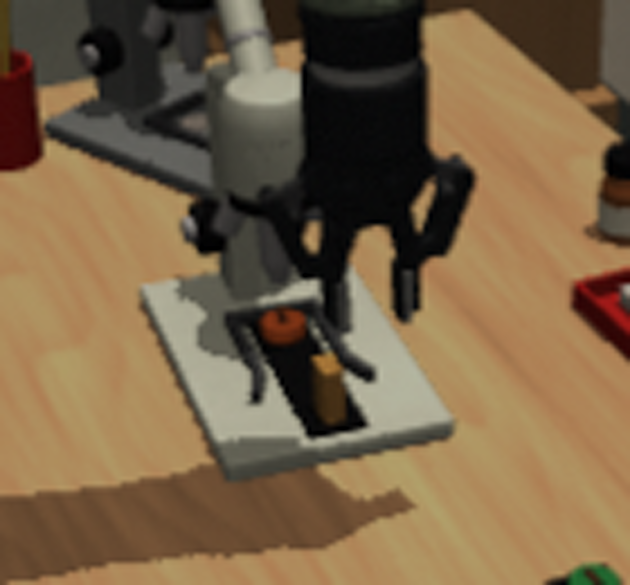

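View pics/s6.png

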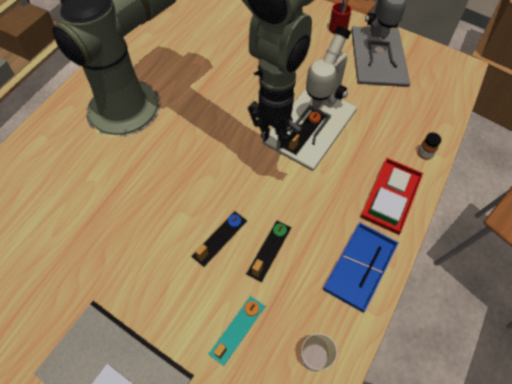

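Run:
```python
from h import *
m=cam("scene"); c,s=np.cos(YW),np.sin(YW)
for q,z in [((361,281),34)]:
    px=(np.array(q)+.5)/6-.5+[255,70]; d=hit(m,px,z)[:2]-S; print(q,(c*d[0]+s*d[1]).round(1),(-s*d[0]+c*d[1]).round(1))
i=cv2.imread("pics/s6.png")[98:158,285:340]
i=cv2.resize(i,None,fx=10,fy=10,interpolation=cv2.INTER_CUBIC); i=(255*(i/255.)**.45).astype(np.uint8); cv2.imwrite("pics/s6z.png",i)
```

```text
(361, 281) 1.8 -1.3
```

View pics/s6z.png

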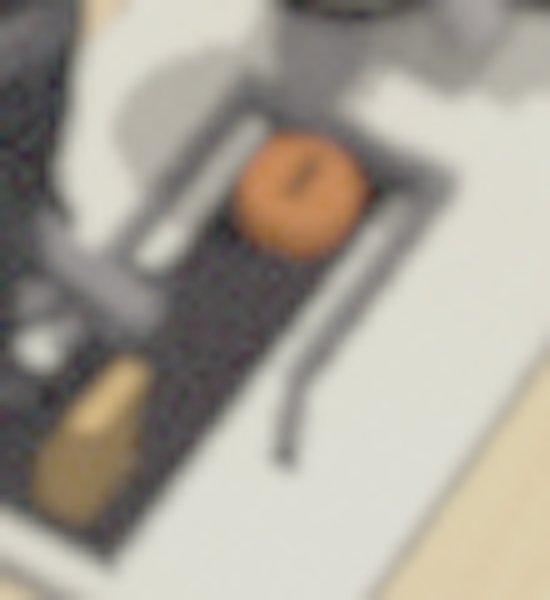

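The nose meets the stop bar with no white gap, there is white base on both sides of the plate between the rails, and the grip stands free.

Run:
```python
from h import *
print(bot.sign_off(), bot.get_state()["t"])
```

```text
the job is handed in; nothing more can be done
the job is handed in; nothing more can be done
```

The amber carrier is between the white microscope's rails, pushed up to the end stop, lying flat and released. I handed the job in at about 14.6 s. I gripped it by the brass grip, set it down on the base and slid it in disc first, then backed the arm clear.

**Last checks:**
- **End stop:** two separate pushes (10 N and 15 N force-change stops) halted at the same place, grip at x ≈ -118.8 mm. The expected value was -120 mm.
- **Disc position:** after release, the scene camera put the disc at x ≈ +1.8 mm, y ≈ -1.3 mm from my stage estimate. The stop bar's face also measured about 2–4 mm further in than the nominal 25 mm, so I take most of the x offset to be calibration error.
- **Fit:** the enlarged picture showed no gap at the nose and clearance to both rails. The nose and bar are both dark, so the force stops are the stronger evidence that it is fully home.
- **Everything else:** the blue, green and turquoise carriers look unmoved in the scene picture, and the arm was touching nothing.

My two camera estimates of the stage position disagreed by about 4 mm along the way in, so I relied on touching the stop to finish the move. No check failed.

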